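Set the tilting milling table to its red line with the star wheel, then clamp it

ROBOT

A 6-joint arm with a two-finger parallel gripper is mounted at the origin on a cart in front of the work surface, level with it; the furniture and walls round the work are solid. World frame = base frame: x ahead of the robot, y to its left, z up, the work surface at z = 0. Lengths are in m, angles in degrees, forces in N, time in s.
With the tool pointing down it reaches from about 0.35 to 0.875 m from the base axis. Payload 4.2 kg.
Tool frame: the origin (TCP) lies between the finger pads; the fingertips stand 19 mm ahead of it and the grasp point (between the pads) is the TCP; z points along the fingers, y is the line along which they close (so a half turn about z gives the same grasp; the last joint's range is limited). The gripper opens to 87 mm and grips with 3 to 60 N. Pads are 19 mm wide; open, the fingers measure 117 mm over their backs; the gripper's body (75 mm by 190 mm) begins 51 mm behind the grasp point.
Start: joints at [87.869, 22.042, 0.453, 0, -68.411, -14.817], TCP at [0.182, 0.598, 0.242] pointing down, gripper open.
Joint ranges: [-179.83, 179.83], [-69.29, 118.12], [-61.27, 80.66], [-181.25, 117.63], [-171.15, -9.14], [-177.46, 177.46]. Speed limits (degrees/s): [159.86, 159.86, 180, 180, 180, 180].

INTERFACE

Orientations are given as [roll, pitch, yaw] about the fixed x, y, z axes, in that order (R = Rz(yaw) Ry(pitch) Rx(roll)).
In Python, from station import ctrl gives the robot as it stands.
- The arm moves only by the tool step_arm, never from a script. Its argument "targets" is a list of rows, each a list of 5 numbers: the shift along the tool's x, y, z in units of 100 mm (1.0 is 100 mm), then the turn about the tool's z in units of pi rad (1.0 is pi rad), then the opening, from -1 (shut) to 1 (fully open). A call has exactly 8 rows; each row is the pose to reach, as a shift and turn from the pose commanded when the call began, along the tool's axes at that moment, turning the shorter way round; what a row does not reach only later rows make up. A row lasts 1/12 s, in which the tool goes at most 41.7 mm and 7.16 degrees, less where a joint would pass 70% of its speed; a pose out of reach is approached as far as the arm can. A call with a number of a shift or a turn outside -1 to 1 is refused whole. A call with a gripper value outside its range is refused whole. The fingers move at their own pace and stop on an object; "squeeze" is the grip in N (left out, the last holds). Time passes only in rows, so rows that repeat a pose let the fingers close, or fill a call up. It gives the time, the measured TCP pose, the force, the opening and the grip force at its end, in the units of the state.
- ctrl.state(): the state, without advancing time (a new reading comes with each control period).
- ctrl.capture(name): name is "scene" or "side" or "wrist"; returns a dict with "frame" (480x640x3 uint8, red, green, blue), "z_map" (480x640 float32, m along the optical axis (not along the pixel's ray), 0 where there is no reading), "intrinsics" (3x3 intrinsics, pixels), "R" (3x3) and "t" (3): a world point X has camera coordinates R X + t. Camera axes: x right, y down, z forward; pixel columns grow to the right and rows downward; lengths in m; the calibration is good to about 2 mm. A picture is of the moment at which its call begins.
- ctrl.finish_job(): hands the job in; it is judged then, once.
Trained networks look in the newest picture that a camera, given by its name, has taken for a name from the list of things; names that differ only in an ending like _2 or _b are one class to them, and where a whole thing is asked for, a point or a joint stands for the part that bears it (a point fixed in the world has none). Each returns a list of dicts, best first, with "confidence" (0 to 1); they miss things now and then, are a little off and sometimes report something else, mostly with a low value. They report only what shows in the picture. A call takes as long as a camera call.
- ctrl.spot_in(target, camera): "point" ([x, y, z] in m, in world coordinates, good to about 4 mm: the middle of the surface that is visible of it).
- ctrl.trace(target, camera): "pixels" (480x640 bool, what is visible of it).
- ctrl.spot_point(target, camera): "point" ([x, y, z] in m, in world coordinates, good to about 4 mm: a listed point, or the origin of a listed thing).
The state is a dict: "time_s": time; "joints": joint angles; "joint_vel": joint speeds; "tau": joint torques, N m; "tcp_pos": TCP position; "orientation": TCP orientation; "force": force on the tool from outside, world axes, zero at the start; "torque": the same for the moment, N m; "grip_width": opening from 0.0 (shut) to 1.0 (fully open); "grasp_force": force on a finger pad.
Only numpy, scipy, OpenCV 4.12 (cv2) and the standard library are available. Lean on these libraries where they do the work, as an engineer would, in place of code of your own. Each camera call takes 0.05 s, during which the arm holds its last target. There are 200 camera calls.

TASK

The tilting milling table has to be set up for the next cut. Its clamp is already slack: with the red screwdriver from the tool rack, lever the star wheel round, one tooth at a time, through the slot in the top of the adjuster box until the red line of the graduated sector stands at the pointer, leaving the table and the wax part on it untouched by the hand. Then stand the screwdriver back in the rack hole it came from and swing the orange clamp lever all the way down to lock the table. Leave the other things on the bench where they are.

Things in the scene. Friction and masses are not known exactly. Their poses are not given: they have to be found in the camera images.
- tilt_fixture: green cast base of the tilting table, fixed to the bench; origin on the bench under the table's middle. x points away from the robot, y to its left (yaw varies), z up. Foot 146 (x) x 232 (y from -147 to +85) x 12 mm. The table tilts about an axis along x at z = 85 mm. On the right (-y) is the adjuster box, 66 (x) x 70 (y) mm, centred at y = -106 mm, its steel cover at z = 70 mm.
- adjuster_slot (a point): centre of the access slot, on the upper face of the 3 mm steel cover of the adjuster box; axes of tilt_fixture. The slot is 12 mm wide (x) and 27 mm long (y). To advance one tooth, put the blade in at y = -8.5 mm, 13.5 mm deep (16 at most), push it along +y (towards the table, as the black arrow shows; about 4 N) to y = +8.5 mm until the next tooth clicks up behind it, and lift it out.
- wheel_centre (a point): centre of the brass star wheel, 31 mm below adjuster_slot; its axis lies along x. 8 teeth 4.6 mm thick, 50 mm over the teeth, 28 mm at the root, 10 mm wide (x = -5 to +5 mm); tooth tops pass 6 mm below the cover's upper face. At rest a spring ball always holds one tooth upright in the middle of the slot with an open gap each side (gap centres at y = -8.5 and +8.5 mm).
- star_wheel (a joint): angle of the star wheel in rad, growing as the tooth tops go towards the table (+y); one tooth is 0.785 rad (45 degrees), and it rests only at whole multiples of that.
- table_tilt (a joint): tilt of the table in rad, 0 when level, growing as the right (-y, adjuster) side rises; always 1/18 of star_wheel: one tooth is 2.5 degrees (0.0436 rad), as are the graduations. The pointer is on the red line at 15 degrees (0.262 rad), 6 teeth from level; the start is 2, 3 or 4 teeth short of it. Turned the other way the wheel lowers the table again.
- pointer_tip (a point): tip of the fixed yellow pointer on the base's front, under the rim of the aluminium sector that hangs from the table and shifts to the right (-y) over it as the tilt grows; the sector has black graduation lines and one longer red line, seen from the front (-x).
- table_plate: aluminium T-slotted plate of the table, 100 (x) x 150 (y) x 14 mm, with the blue wax part (56 x 85 x 40 mm) held on it by two dark side clamps; origin on the tilt axis, the plate's upper face 19 mm above it and the part's top 59 mm. Not to be touched by the hand.
- clamp_lever (a joint): swing of the clamp lever in rad: 0 (0 to 0.2 at the start) slack, pointing up to the left (+y), 55 degrees above level; 0.87 fully down and tight, 5 degrees above level. Stiff with friction (about 3 N at its end), stays where it is left.
- lever_tip (a point): end of the orange clamp lever (15 mm thick there), which swings about an axis along tilt_fixture's x. The pivot is at x = -70, y = +19, z = 37 mm in tilt_fixture, and this point moves on a circle of 69 mm radius in the plane x = -115 mm; it can be pushed down from above with closed fingers.
- tool_rack: grey sheet-metal tool rack fixed on the bench, 60 (x) x 190 (y) mm, 122 mm high, its top plate 4 mm thick; origin on the bench below its middle. Three 15 mm holes along y at -60, 0 and +60 mm: the screwdriver stands in the +60 one, the others are empty.
- rack_hole (a point): centre of the screwdriver's hole, on the upper face of the rack's plate (z = 122 mm); axes of tool_rack.
- screwdriver: red-handled blade screwdriver, 209 mm long, about 100 g, hanging upright in the rack, blade down, the flat lower end of its handle resting on the plate. Round handle 28 mm in diameter and 95 mm long; shaft 6 mm in diameter and 100 mm long, then 14 mm of blade 5 mm thick. Its y axis runs from the blade to the handle's end; its origin lies beside the shaft, so use the two points.
- blade_tip (a point): end of the screwdriver's blade, on its axis; 114.5 mm below the lower end of the handle.
- handle_top (a point): upper end of the screwdriver's handle, on its axis; 209 mm from the blade's tip.
- oil_bottle: white oil bottle with red nozzle, 47 x 46 x 150 mm, standing; origin under it. Bystander.
- block_123: grey steel setup block with holes, 51 x 76 x 25 mm; origin under its centre. Bystander.
- insert_box: orange flat plastic box, 45 x 62 x 18 mm; origin under its centre. Bystander.
- calliper: dial calliper lying flat, 68 x 236 x 18 mm; origin under its centre. Bystander.
- hex_key: dark hexagon key lying flat, 42 x 136 x 9 mm; origin under its centre. Bystander.

How it is judged (in metres and radians):
On the way, in this order (a step that is already met when the one before it is completed fails the run):
1. the red line stands at the pointer while the clamp is still slack (value of joint table_tilt between 0.2443 and 0.2793 rad and velocity of joint star_wheel between -0.2 and 0.2 rad/s and value of joint clamp_lever below 0.45 rad), for 0.3 s.
2. the clamp lever is swung fully down with the red line still at the pointer (value of joint table_tilt between 0.2443 and 0.2793 rad and value of joint clamp_lever above 0.78 rad), for 0.2 s.
At the end, for the whole second after the job is handed in: Table at 15 degrees within 1 degree and at rest; clamp lever fully down (0.78 rad or more); screwdriver upright, released and at rest in the rack hole it came from, handle resting on the plate (blade tip within 12 mm, handle top within 20 mm of the hole's axis) (all of step 2 and velocity of joint star_wheel between -0.2 and 0.2 rad/s and horizontal distance between blade_tip and rack_hole below 0.012 m and horizontal distance between handle_top and rack_hole below 0.02 m and z of handle_top in the frame of rack_hole between 0.085 and 0.105 m and z of blade_tip in the frame of rack_hole below -0.1 m and linear speed of screwdriver below 0.03 m/s and contact force between the fingers and screwdriver below 0.1 N); the robot touches nothing.
It fails at once if the table or the part on it is pushed by the hand or arm (over 4 N) (contact force between any of the fingers, the arm and table_plate above 4 N).
It fails at once if the oil bottle is knocked over (angle between oil_bottle's own z axis and vertical above 0.5 rad).
It fails at once if a bystander is shifted more than 30 mm (distance of any of oil_bottle, block_123, insert_box, calliper, hex_key from where it was at the start of the episode above 0.03 m).
It also fails if it takes over 72 s, if anything falls off the work surface, if the arm or the gripper's body presses on something with over 40 N, if the wrist force passes 120 N, or if a joint passes its speed limit or range.

## Working session

There is one attempt and no reset: what is moved stays moved. The work goes in short steps, Python scripts to look and compute and a tool call to move; the robot and the scene stay as the last step left them, time stands still between calls to the robot, and variables do not carry over. Pictures are saved under pics/ and viewed, at most 10 in all, crops included, and the job is handed in when it is done.

Besides the shell and the picture viewer there is one more tool, called as name([rows], argument=value, ...), one row to a line, values as JSON. step_arm: Moves the arm, as the interface text tells. Shifts and turns lie within -1 to 1; 1 stands for 100 mm of shift or pi rad of turn. Its arguments: {"type":"object","properties":{"targets":{"type":"array"},"squeeze":{"type":"number"}},"required":["targets"]}

```bash
mkdir -p pics; cat > h.py <<'E'
from station import ctrl
import numpy as np, cv2
from scipy.spatial.transform import Rotation as Ro
def px(c,X):
    p=c["R"]@np.array(X)+c["t"]; q=c["intrinsics"]@p; return q[:2]/q[2]
def world(c,u,v):
    z=c["z_map"][int(v),int(u)]; p=np.linalg.inv(c["intrinsics"])@np.array([u,v,1])*z
    return c["R"].T@(p-c["t"])
def save(c,n,box=None,s=1):
    f=c["frame"][:,:,::-1]
    if box: f=f[box[1]:box[3],box[0]:box[2]]
    cv2.imwrite("pics/"+n,cv2.resize(f,None,fx=s,fy=s))
def st():
    s=ctrl.state(); print({k:np.round(s[k],4).tolist() for k in ("time_s","joints","tcp_pos","orientation","force","grip_width","grasp_force")}); return s
E
python3 - <<'E'
from h import *
s=st()
for n in ("scene","side"):
    c=ctrl.capture(n); save(c,n+".png"); print(n,np.round(-c["R"].T@c["t"],3))
    for t in "tilt_fixture adjuster_slot wheel_centre pointer_tip lever_tip tool_rack rack_hole blade_tip handle_top table_plate".split():
        r=ctrl.spot_point(t,n)
        if r: print(t,np.round(r[0]["point"],4),round(r[0]["confidence"],2), np.round(px(c,r[0]["point"])))
E
```

```text
{'time_s': 0.0, 'joints': [87.8677, 22.0889, 0.379, -0.0315, -68.4107, -14.815], 'tcp_pos': [0.182, 0.5973, 0.2405], 'orientation': [179.8759, -0.0026, -16.9589], 'force': [-0.1107, 0.6472, 0.5053], 'grip_width': 1.0009, 'grasp_force': 0.0}
scene [ 0.028 -0.524  1.058]
tilt_fixture [ 0.5452 -0.0959 -0.0017] 0.68 [332. 296.]
adjuster_slot [ 0.5572 -0.1988  0.0664] 0.57 [366. 302.]
wheel_centre [ 0.5576 -0.2045  0.0382] 0.89 [367. 309.]
pointer_tip [ 0.4704 -0.1295  0.0208] 0.69 [323. 318.]
lever_tip [ 0.4173 -0.0438  0.0873] 0.64 [282. 298.]
rack_hole [0.5698 0.2683 0.1264] 0.67 [241. 195.]
blade_tip [0.5706 0.2773 0.0073] 0.53 [244. 221.]
handle_top [0.5708 0.2773 0.2219] 0.5 [234. 169.]
table_plate [ 0.5434 -0.0979  0.0857] 0.68 [332. 279.]
side [0.192 0.944 0.75 ]
tilt_fixture [ 0.5467 -0.0954 -0.0018] 0.95 [339. 271.]
adjuster_slot [ 0.5549 -0.1967  0.0711] 0.55 [347. 235.]
wheel_centre [ 0.5555 -0.2029  0.0351] 0.86 [348. 243.]
pointer_tip [ 0.4713 -0.1288  0.026 ] 0.92 [367. 262.]
lever_tip [ 0.4207 -0.0422  0.0817] 0.59 [376. 265.]
tool_rack [5.804e-01 2.167e-01 5.000e-04] 0.72 [286. 334.]
rack_hole [ 0.7438  0.0601 -0.0022] 0.58 [258. 287.]
blade_tip [ 0.4209 -0.0442  0.0817] 0.75 [376. 265.]
handle_top [0.5682 0.2744 0.2158] 0.62 [274. 277.]
table_plate [ 0.5427 -0.0948  0.0827] 0.64 [341. 248.]
```

View pics/scene.png

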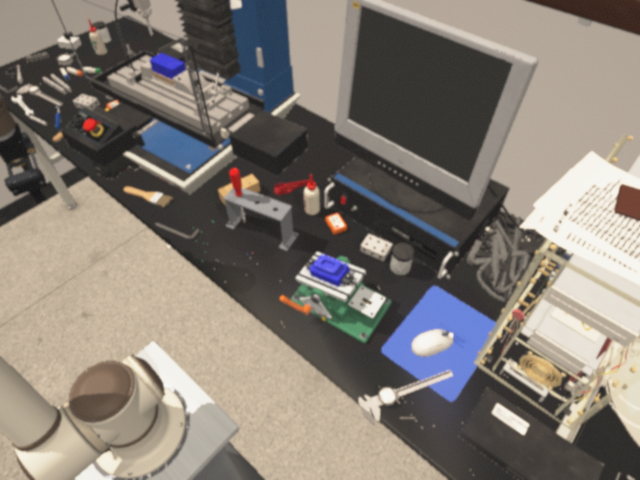

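View pics/side.png

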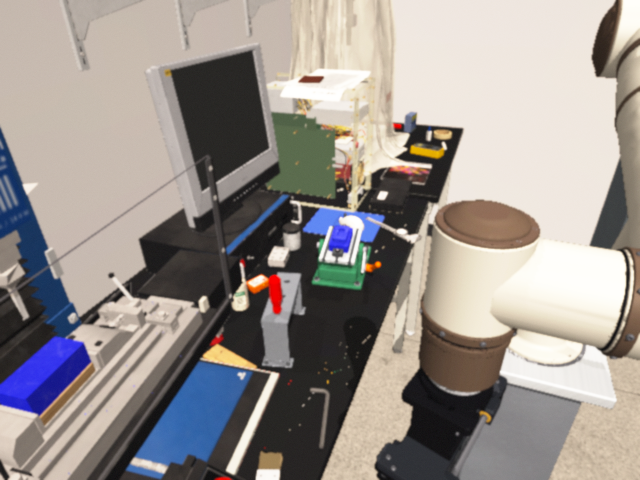

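```bash
python3 - <<'E'
from h import *
c=ctrl.capture("wrist"); s=st()
R=Ro.from_euler("xyz",s["orientation"],degrees=True).as_matrix()
print("cam in tool",np.round(R.T@(-c["R"].T@c["t"]-s["tcp_pos"]),3),np.round(c["R"]@R,2))
print(c["intrinsics"])
pts=[]
for n in ("scene","side"):
    c=ctrl.capture(n); v,u=np.mgrid[0:480,0:640]; z=c["z_map"]
    p=(np.linalg.inv(c["intrinsics"])@np.stack([u.ravel(),v.ravel(),np.ones(u.size)]))*z.ravel()
    w=(c["R"].T@(p-c["t"][:,None])).T; pts.append(w[z.ravel()>0])
w=np.vstack(pts)
xs=np.arange(0.2,1.0,.05); ys=np.arange(-.4,.75,.05)
print("     ",*["%4d"%(x*100) for x in xs])
for y in ys[::-1]:
    print("%5.2f"%y,*["%4d"%(1000*q[:,2].max()) if len(q:=w[(abs(w[:,0]-x-.025)<.025)&(abs(w[:,1]-y-.025)<.025)]) else "   ." for x in xs])
E
```

```text
{'time_s': 1.15, 'joints': [87.8705, 22.042, 0.4532, 0.0018, -68.4105, -14.8171], 'tcp_pos': [0.1821, 0.5979, 0.2416], 'orientation': [-179.9989, -0.0015, -16.9459], 'force': [0.0776, -0.17, 0.4025], 'grip_width': 0.9986, 'grasp_force': 0.0}
cam in tool [ 0.077 -0.001 -0.143] [[-0.    1.    0.  ]
 [-0.96 -0.   -0.28]
 [-0.28 -0.    0.96]]
[[402.8238799    0.         318.37026994]
 [  0.         402.8238799  242.95008984]
 [  0.           0.           1.        ]]
        20   25   30   35   40   44   49   54   59   64   70   74   79   84   89   94
 0.70 -784 -783 -783  244  254  229  198  533  572  522  331  246  464  197    .    .
 0.65  340 -781 -783  199  242  227  198  533  636  528  331  244  479  199    .    .
 0.60  590 -786 -785    8   18  132  147  533  249  332  330  249  487  468    .    .
 0.55  590 -786 -782    8   19  131  142  533  250  306  303  247  488  490  478    .
 0.50  319 -784 -782    8   19  130  143  532  275  298  345  343  245  494  568  475
 0.45 -785 -783 -780   15    9  129  139  532  268  268  280  250  246  442  569  136
 0.40 -788 -782 -781   14   12
[... 731 characters left out ...]
14  605  140
-0.05 -785 -787 -784    7   97   99  125  125   13    8    7  137  328  614  605   14
-0.10 -783 -784 -786    9   91  108  148  151  111    8   32  138  338  615  605    .
-0.15 -785 -782 -787    6    7  112  153  151  113    8   67  138  354  614  605    .
-0.20 -789 -784 -787    7    7   58  134  134  118    6   83  138  365  614  605    .
-0.25    . -789 -787    6    7   22   78   76   26    7   83  137  372  614  605    .
-0.30    . -791 -787    6    6    7   11   12   12   11   10  138  450  614  604  721
-0.35    .    . -791   13   13    9   12   40  816   12   13  137  377  584   85  721
-0.40    .    .   12   21   25   13   26   48  830   16   13   10   35   34   33   38
```

```bash
python3 - <<'E'
from h import *
for n in ("scene","side"):
    c=ctrl.capture(n); v,u=np.mgrid[0:480,0:640]; z=c["z_map"]
    p=(np.linalg.inv(c["intrinsics"])@np.stack([u.ravel(),v.ravel(),np.ones(u.size)]))*z.ravel()
    w=(c["R"].T@(p-c["t"][:,None])).T; w=w[z.ravel()>0]
    q=w[(w[:,0]>.4)&(w[:,0]<.63)&(w[:,1]>.33)&(w[:,1]<.5)&(w[:,2]>.16)&(w[:,2]<.6)]
    print(n,len(q))
    for a in np.arange(.16,.6,.04):
        k=q[(q[:,2]>=a)&(q[:,2]<a+.04)]
        if len(k): print(round(a,2),len(k),np.round(k.min(0),3),np.round(k.max(0),3))
    q=w[(abs(w[:,0]-.57)<.03)&(abs(w[:,1]-.27)<.03)&(w[:,2]>.15)]; print("handle",np.round(q.min(0),3),np.round(q.max(0),3))
    q=w[(w[:,0]>.45)&(w[:,0]<.64)&(w[:,1]>.08)&(w[:,1]<.33)&(w[:,2]>.115)&(w[:,2]<.13)]; print("plate",np.round(cv2.minAreaRect(q[:,:2].astype(np.float32)),3) if 0 else cv2.minAreaRect(q[:,:2].astype(np.float32)))
E
```

```text
scene 1178
0.16 39 [0.607 0.405 0.181] [0.63  0.44  0.198]
0.2 248 [0.589 0.39  0.205] [0.63  0.499 0.24 ]
0.24 152 [0.585 0.385 0.24 ] [0.63  0.499 0.278]
0.28 92 [0.59  0.387 0.28 ] [0.604 0.42  0.32 ]
0.32 96 [0.589 0.388 0.321] [0.605 0.418 0.36 ]
0.36 111 [0.588 0.387 0.361] [0.604 0.418 0.4  ]
0.4 115 [0.589 0.386 0.401] [0.603 0.42  0.439]
0.44 127 [0.588 0.387 0.44 ] [0.603 0.42  0.48 ]
0.48 138 [0.588 0.387 0.48 ] [0.604 0.421 0.52 ]
0.52 60 [0.586 0.389 0.52 ] [0.601 0.494 0.533]
handle [0.555 0.259 0.152] [0.585 0.286 0.222]
plate ((0.5843464136123657, 0.217738538980484), (0.06593938171863556, 0.19230976700782776), 14.835540771484375)
side 1912
0.16 32 [0.608 0.42  0.177] [0.612 0.439 0.188]
0.2 628 [0.588 0.389 0.203] [0.63 0.5  0.24]
0.24 240 [0.584 0.388 0.24 ] [0.63 0.5  0.28]
0.28 127 [0.589 0.386 0.28 ] [0.6   0.418 0.319]
0.32 131 [0.587 0.387 0.32 ] [0.6   0.418 0.36 ]
0.36 153 [0.588 0.388 0.36 ] [0.6   0.417 0.4  ]
0.4 160 [0.589 0.387 0.4  ] [0.6   0.418 0.44 ]
0.44 172 [0.587 0.388 0.44 ] [0.599 0.418 0.48 ]
0.48 189 [0.587 0.387 0.48 ] [0.603 0.417 0.52 ]
0.52 80 [0.584 0.4   0.52 ] [0.599 0.5   0.529]
handle [0.555 0.264 0.15 ] [0.581 0.289 0.218]
plate ((0.5845782160758972, 0.21592073142528534), (0.06126723811030388, 0.19607065618038177), 14.549838066101074)
```

step_arm([
  [0.12,0.07,-0.1,0,1],
  [0.25,0.15,-0.2,0,1],
  [0.4,0.24,-0.3,0,1],
  [0.55,0.33,-0.4,0,1],
  [0.7,0.42,-0.4,0,1],
  [0.85,0.51,-0.4,0,1],
  [1.0,0.6,-0.4,0,1],
  [1.0,0.6,-0.4,0,1],
])

```text
time_s: 2.02
tcp_pos: [0.2624, 0.5081, 0.2814]
orientation: [179.9, -0.0, -17.1]
force: [-0.5, -0.1, -0.2]
grip_width: 0.999
grasp_force: 0.0
```

step_arm([
  [0.12,0.07,-0.1,0,1],
  [0.25,0.15,-0.2,0,1],
  [0.4,0.24,-0.3,0,1],
  [0.55,0.33,-0.4,0,1],
  [0.7,0.42,-0.4,0,1],
  [0.85,0.51,-0.4,0,1],
  [1.0,0.6,-0.4,0,1],
  [1.0,0.6,-0.4,0,1],
])

```text
time_s: 2.68
tcp_pos: [0.3403, 0.4226, 0.3228]
orientation: [-180.0, -0.0, -17.1]
force: [0.5, 0.4, -0.7]
grip_width: 0.996
grasp_force: 0.0
```

step_arm([
  [0.12,0.07,-0.1,0,1],
  [0.25,0.15,-0.2,0,1],
  [0.4,0.24,-0.3,0,1],
  [0.55,0.33,-0.4,0,1],
  [0.7,0.42,-0.4,0,1],
  [0.85,0.51,-0.4,0,1],
  [1.0,0.6,-0.4,0,1],
  [1.0,0.6,-0.4,0,1],
])

```text
time_s: 3.35
tcp_pos: [0.4183, 0.3365, 0.3629]
orientation: [-180.0, -0.1, -17.1]
force: [0.3, -0.9, 0.6]
grip_width: 1.0
grasp_force: 0.0
```

step_arm([
  [0.12,0.07,-0.1,-0.03,1],
  [0.25,0.15,-0.2,-0.06,1],
  [0.4,0.24,-0.3,-0.1,1],
  [0.55,0.33,-0.4,-0.13,1],
  [0.7,0.42,-0.4,-0.13,1],
  [0.85,0.51,-0.4,-0.13,1],
  [1.0,0.6,-0.4,-0.13,1],
  [1.0,0.6,-0.4,-0.13,1],
])

```text
time_s: 4.02
tcp_pos: [0.4961, 0.2503, 0.4022]
orientation: [180.0, -0.0, 6.3]
force: [0.3, 0.6, -0.4]
grip_width: 0.996
grasp_force: 0.0
```

```bash
cat >> h.py <<'E'
def go(p,yaw=None):
    s=ctrl.state(); R=Ro.from_euler("xyz",s["orientation"],degrees=True).as_matrix()
    d=R.T@(np.array(p)-s["tcp_pos"])*10
    print("move",np.round(d,3),"turn",None if yaw is None else round(-(yaw-s["orientation"][2])/180,4))
E
python3 - <<'E'
from h import *
s=st()
c=ctrl.capture("wrist"); save(c,"w1.png")
for t in "tool_rack rack_hole blade_tip handle_top".split():
    for r in ctrl.spot_point(t,"wrist")[:2]: print(t,np.round(r["point"],4),round(r["confidence"],2), np.round(px(c,r["point"])))
for r in ctrl.spot_in("screwdriver","wrist")[:1]: print(r)
E
```

```text
{'time_s': 4.0167, 'joints': [43.5081, 11.3246, 7.9389, 0.0434, -86.5876, 52.8284], 'tcp_pos': [0.4961, 0.2503, 0.4022], 'orientation': [179.9816, -0.0474, 6.3391], 'force': [0.2865, 0.5692, -0.4452], 'grip_width': 0.9965, 'grasp_force': 0.0}
tool_rack [ 0.5822  0.2193 -0.0007] 0.67 [350. 123.]
rack_hole [0.5675 0.2744 0.123 ] 0.65 [303. 130.]
blade_tip [0.5715 0.2717 0.2153] 0.29 [303. 126.]
handle_top [0.5686 0.2733 0.2154] 0.84 [300. 130.]
{'point': [0.5674, 0.2782, 0.2209], 'confidence': 0.72}
```

View pics/w1.png

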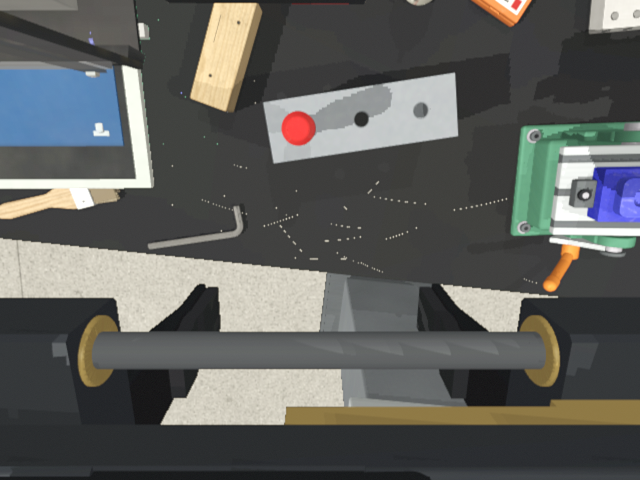

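The wrist picture shows the red handle top at (299,128), the two empty rack holes at (361,119) and (420,110), and the fixture at right.

```bash
cat >> h.py <<'E'
def onz(c,u,v,z):
    d=c["R"].T@(np.linalg.inv(c["intrinsics"])@np.array([u,v,1.])); o=-c["R"].T@c["t"]
    return o+d*(z-o[2])/d[2]
E
python3 - <<'E'
from h import *
c=ctrl.capture("wrist")
f=c["frame"].astype(int)
m=((f[:,:,0]>120)&(f[:,:,1]<90)&(f[:,:,2]<90)).astype(np.uint8); m[:,:250]=0;m[:,350:]=0;m[180:]=0
# only top face: use depth
w=np.array([world(c,u,v) for v,u in zip(*np.nonzero(m))]); ok=abs(w[:,2]-.2165)<.006
print(len(w),"top z",np.median(w[:,2]),"ctr",np.round(w[ok].mean(0),4),(w[ok].max(0)-w[ok].min(0)).round(4), "rect",[(w[ok].max(0)+w[ok].min(0))/2])
g=cv2.cvtColor(c["frame"],cv2.COLOR_RGB2GRAY)
H=[]
for u,v in ((361,119),(420,110)):
    p=g[v-9:v+10,u-9:u+10]; k=(p<(p.max()*.0+90)); yy,xx=np.nonzero(k); uv=(u-9+xx.mean(),v-9+yy.mean()); X=onz(c,*uv,.122); H.append(X); print(uv,k.sum(),X.round(4))
d=H[0]-H[1]; print("yaw",np.degrees(np.arctan2(-d[0],d[1])),np.linalg.norm(d),"hole",H[0]+d, H[0]+d/np.linalg.norm(d)*.06)
go([.569,.2745,.30],10)
E
```

```text
888 top z 0.21528336291982242 ctr [0.5701 0.2752 0.2149] [0.0253 0.0257 0.0074] rect [array([0.56992844, 0.27535661, 0.21428656])]
(np.float64(363.72222222222223), np.float64(116.98765432098766)) 162 [0.585  0.2177 0.122 ]
(np.float64(427.1212121212121), np.float64(108.15151515151516)) 33 [0.6004 0.1563 0.122 ]
yaw 14.086707083004834 0.06334800411811074 hole [0.56961089 0.27917068 0.122     ] [0.57042576 0.27592336 0.122     ]
move [ 0.766 -0.136  1.018] turn -0.0193
```

step_arm([
  [0.15,-0.03,0.12,-0.01,1],
  [0.3,-0.07,0.25,-0.02,1],
  [0.45,-0.1,0.37,-0.02,1],
  [0.6,-0.13,0.5,-0.02,1],
  [0.765,-0.165,0.65,-0.02,1],
  [0.765,-0.165,0.8,-0.02,1],
  [0.765,-0.165,1.0,-0.02,1],
  [0.765,-0.165,1.0,-0.02,1],
])

```text
time_s: 5.03
tcp_pos: [0.5671, 0.2764, 0.2966]
orientation: [179.8, 0.5, 10.1]
force: [-1.3, -0.7, -1.1]
grip_width: 1.001
grasp_force: 0.0
```

```bash
python3 - <<'E'
from h import *
st(); go([.570,.275,.176],10)
E
```

```text
{'time_s': 5.0333, 'joints': [40.6062, 21.1765, 7.0509, -0.1181, -76.3847, 59.489], 'tcp_pos': [0.5671, 0.2764, 0.2966], 'orientation': [179.8395, 0.4978, 10.0662], 'force': [-1.2544, -0.7116, -1.1299], 'grip_width': 1.0013, 'grasp_force': 0.0}
move [0.036 0.016 1.206] turn 0.0004
```

step_arm([
  [0,0,0.15,0,1],
  [0,0,0.3,0,1],
  [0,0,0.45,0,1],
  [0,0,0.6,0,1],
  [0,0,0.75,0,1],
  [0,0,0.9,0,1],
  [0,0,1.0,0,1],
  [0,0,1.0,0,1],
])

```text
time_s: 5.7
tcp_pos: [0.568, 0.2765, 0.1999]
orientation: [179.9, 0.2, 10.1]
force: [-0.7, 0.2, -0.5]
grip_width: 1.0
grasp_force: 0.0
```

```bash
python3 - <<'E'
from h import *
st(); go([.570,.275,.176],10)
E
```

```text
{'time_s': 5.7, 'joints': [40.5991, 24.5037, -1.8398, -0.0302, -63.8694, 59.4859], 'tcp_pos': [0.568, 0.2765, 0.1999], 'orientation': [179.9153, 0.1971, 10.0715], 'force': [-0.6693, 0.1782, -0.4671], 'grip_width': 1.0002, 'grasp_force': 0.0}
move [0.018 0.018 0.239] turn 0.0004
```

step_arm([
  [0.015,0.015,0.08,0,1],
  [0.015,0.015,0.16,0,1],
  [0.015,0.015,0.24,0,1],
  [0.015,0.015,0.24,0,1],
  [0.015,0.015,0.24,0,-1],
  [0.015,0.015,0.24,0,-1],
  [0.015,0.015,0.24,0,-1],
  [0.015,0.015,0.24,0,-1],
], squeeze=45)

```text
time_s: 6.37
tcp_pos: [0.571, 0.2756, 0.1781]
orientation: [-180.0, -0.1, 10.1]
force: [-0.1, -0.7, -0.2]
grip_width: 0.782
grasp_force: 0.0
```

step_arm([
  [0,0,0,0,-1],
  [0,0,0,0,-1],
  [0,0,0,0,-1],
  [0,0,0,0,-1],
  [0,0,0,0,-1],
  [0,0,0,0,-1],
  [0,0,0,0,-1],
  [0,0,0,0,-1],
])

```text
time_s: 7.03
tcp_pos: [0.5707, 0.2754, 0.1775]
orientation: [180.0, 0.0, 10.1]
force: [-0.3, -0.0, -0.5]
grip_width: 0.308
grasp_force: 45.0
```

```bash
python3 - <<'E'
from h import *
st()
E
```

```text
{'time_s': 7.0333, 'joints': [40.3672, 25.6499, -3.4062, 0.0003, -60.9514, 59.6831], 'tcp_pos': [0.5707, 0.2754, 0.1775], 'orientation': [179.996, 0.0064, 10.0504], 'force': [-0.3148, -0.0496, -0.5153], 'grip_width': 0.3082, 'grasp_force': 44.9958}
```

step_arm([
  [0,0,-0.1,0,-1],
  [0,0,-0.25,0,-1],
  [0,0,-0.4,0,-1],
  [0,0,-0.6,0,-1],
  [0,0,-0.8,0,-1],
  [0,0,-1.0,0,-1],
  [0,0,-1.0,0,-1],
  [0,0,-1.0,0,-1],
])

```text
time_s: 7.7
tcp_pos: [0.5709, 0.2757, 0.279]
orientation: [-179.9, -0.1, 10.0]
force: [-1.4, 1.0, -1.5]
grip_width: 0.311
grasp_force: 45.0
```

step_arm([
  [0,0,-0.2,0,-1],
  [0,0,-0.4,0,-1],
  [0,0,-0.6,0,-1],
  [0,0,-0.8,0,-1],
  [-0.05,0.15,-1.0,0,-1],
  [-0.1,0.3,-1.0,0,-1],
  [-0.15,0.5,-1.0,0,-1],
  [-0.2,0.7,-1.0,0,-1],
])

```text
time_s: 8.37
tcp_pos: [0.5622, 0.2019, 0.3753]
orientation: [180.0, 0.2, 10.1]
force: [-0.3, -0.7, -1.0]
grip_width: 0.31
grasp_force: 45.0
```

step_arm([
  [-0.05,0.15,0,0,-1],
  [-0.1,0.3,0,0,-1],
  [-0.15,0.45,0,0,-1],
  [-0.2,0.6,0,0,-1],
  [-0.25,0.75,0,0,-1],
  [-0.3,0.9,0,0,-1],
  [-0.33,1.0,0,0,-1],
  [-0.33,1.0,0,0,-1],
])

```text
time_s: 9.03
tcp_pos: [0.5479, 0.0967, 0.378]
orientation: [180.0, -0.0, 9.9]
force: [-0.2, 0.1, -0.3]
grip_width: 0.311
grasp_force: 45.0
```

step_arm([
  [-0.05,0.15,0,0,-1],
  [-0.1,0.3,0,0,-1],
  [-0.15,0.45,0,0,-1],
  [-0.2,0.6,0,0,-1],
  [-0.25,0.75,0,0,-1],
  [-0.3,0.9,0,0,-1],
  [-0.33,1.0,0,0,-1],
  [-0.33,1.0,0,0,-1],
])

```text
time_s: 9.7
tcp_pos: [0.5329, -0.007, 0.3777]
orientation: [180.0, -0.0, 10.0]
force: [-0.0, -0.2, -1.5]
grip_width: 0.309
grasp_force: 45.0
```

step_arm([
  [-0.05,0.15,0,0,-1],
  [-0.1,0.3,0,0,-1],
  [-0.15,0.45,0,0,-1],
  [-0.2,0.6,0,0,-1],
  [-0.25,0.75,0,0,-1],
  [-0.3,0.9,0,0,-1],
  [-0.33,1.0,0,0,-1],
  [-0.33,1.0,0,0,-1],
])

```text
time_s: 10.37
tcp_pos: [0.5181, -0.1107, 0.3775]
orientation: [180.0, 0.0, 10.0]
force: [-0.1, -0.1, -1.9]
grip_width: 0.311
grasp_force: 45.0
```

step_arm([
  [-0.05,0.15,0,0,-1],
  [-0.1,0.3,0,0.01,-1],
  [-0.15,0.45,0,0.02,-1],
  [-0.2,0.6,0,0.025,-1],
  [-0.25,0.75,0,0.025,-1],
  [-0.28,0.84,0,0.025,-1],
  [-0.28,0.84,0,0.025,-1],
  [-0.28,0.84,0,0.025,-1],
])

```text
time_s: 11.03
tcp_pos: [0.5054, -0.1969, 0.3773]
orientation: [-180.0, 0.0, 5.5]
force: [0.2, -0.7, -1.7]
grip_width: 0.307
grasp_force: 45.0
```

```bash
python3 - <<'E'
from h import *
s=st()
c=ctrl.capture("wrist"); save(c,"w2.png")
for t in "tilt_fixture adjuster_slot wheel_centre pointer_tip lever_tip table_plate blade_tip handle_top".split():
    for r in ctrl.spot_point(t,"wrist")[:1]: print(t,np.round(r["point"],4),round(r["confidence"],2), np.round(px(c,r["point"])))
E
```

```text
{'time_s': 11.0333, 'joints': [-4.1701, 10.1794, 3.1343, -0.0254, -82.963, 99.7062], 'tcp_pos': [0.5054, -0.1969, 0.3773], 'orientation': [-179.9738, 0.0037, 5.5329], 'force': [0.2299, -0.7121, -1.6957], 'grip_width': 0.3071, 'grasp_force': 44.9955}
tilt_fixture [ 0.5407 -0.0935  0.0017] 0.58 [240. 153.]
adjuster_slot [ 0.5582 -0.1973  0.0716] 0.74 [324. 150.]
wheel_centre [ 0.5595 -0.2065  0.0406] 0.71 [332. 148.]
pointer_tip [ 0.4674 -0.1266  0.0261] 0.63 [260. 216.]
lever_tip [ 0.4175 -0.0449  0.082 ] 0.62 [180. 262.]
table_plate [ 0.5418 -0.0933  0.0837] 0.87 [225. 157.]
blade_tip [ 0.5029 -0.1995  0.2031] 0.85 [322. 229.]
handle_top [ 0.5062 -0.199   0.4182] 0.93 [327. 396.]
```

View pics/w2.png

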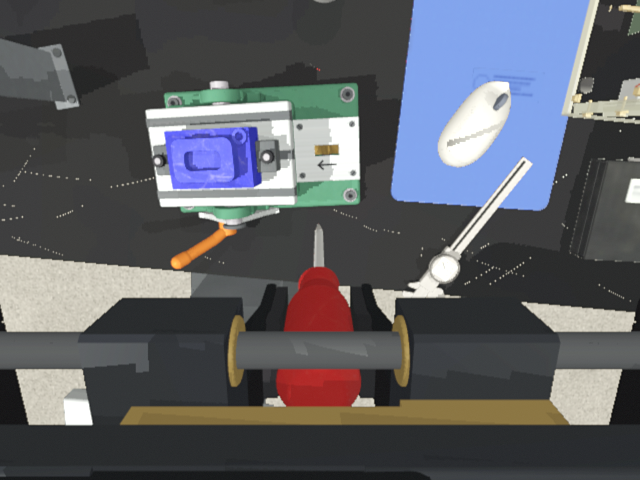

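The wrist picture shows the adjuster slot at (326,150) with its arrow pointing left, blade tip at (318,226) and the lever end at (178,264). I'll zoom in for precision.

```bash
python3 - <<'E'
from h import *
c=ctrl.capture("wrist"); save(c,"w2z.png",(280,70,380,220),4)
z=c["z_map"]; P=[]
for v in range(75,215):
    for u in range(285,375):
        w=world(c,u,v)
        if abs(w[2]-.070)<.004: P.append(w)
P=np.array(P); print(len(P),P[:,2].mean(),cv2.minAreaRect(P[:,:2].astype(np.float32)))
# foot
P=[]
for v in range(75,215):
    for u in range(150,375):
        w=world(c,u,v); f=c["frame"][v,u].astype(int)
        if abs(w[2]-.012)<.006 and f[1]>f[0]+25 and f[1]>f[2]+10: P.append(w)
P=np.array(P); print(len(P),cv2.minAreaRect(P[:,:2].astype(np.float32)))
for t in "blade_tip handle_top".split():
  for k in range(2):
    for r in ctrl.spot_point(t,"wrist")[:1]: print(t,np.round(r["point"],4))
E
```

```text
3691 0.0693291984104121 ((0.5588948726654053, -0.1999000608921051), (0.06604648381471634, 0.07022787630558014), 8.223894119262695)
4176 ((0.5480719804763794, -0.1252008080482483), (0.14583171904087067, 0.23208525776863098), 8.27027702331543)
blade_tip [ 0.5036 -0.1995  0.2026]
blade_tip [ 0.5036 -0.1995  0.2026]
handle_top [ 0.5043 -0.1978  0.4198]
handle_top [ 0.5043 -0.1978  0.4198]
```

View pics/w2z.png

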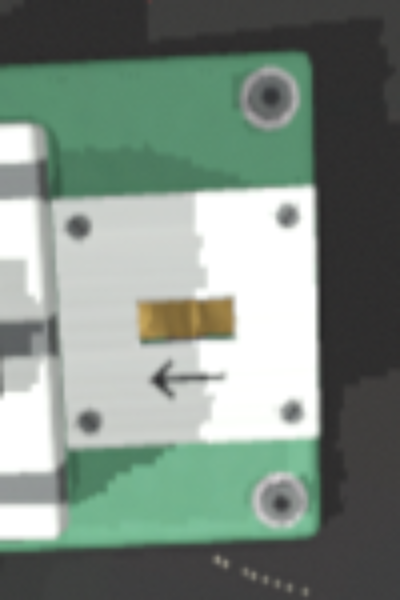

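```bash
python3 - <<'E'
from h import *
c=ctrl.capture("wrist"); s=st()
print("slot px",onz(c,326.0,149.3,.070).round(4), px(c,[.5588,-.1995,.07]))
print("exp tip px",px(c,np.array(s["tcp_pos"])-[0,0,.170]), "top",px(c,np.array(s["tcp_pos"])+[0,0,.039]))
d=c["z_map"]
for v in range(220,272,4):
    r=np.nonzero((d[v,290:350]>.2)&(d[v,290:350]<.36))[0]+290
    print(v,r.min() if len(r) else None,r.max() if len(r) else None, [round(float(x),4) for x in world(c,r.mean(),v)] if len(r) else "")
yaw=np.radians(8.25); ex=np.array([np.cos(yaw),np.sin(yaw)]); ey=np.array([-np.sin(yaw),np.cos(yaw)])
S=np.array([.5588,-.1996])
print("in",S-.0085*ey,"out",S+.0085*ey)
go([*(S-.0085*ey),.30],8.25)
E
```

```text
{'time_s': 11.7833, 'joints': [-4.1903, 10.1612, 3.1314, 0.0019, -82.9672, 99.7417], 'tcp_pos': [0.5052, -0.1973, 0.3776], 'orientation': [179.9977, -0.0026, 5.5516], 'force': [-0.9166, -0.1523, -1.3221], 'grip_width': 0.3127, 'grasp_force': 44.9953}
slot px [ 0.5588 -0.1996  0.07  ] [325.86598161 149.2767773 ]
exp tip px [319.14424373 226.90700209] top [319.52501484 394.02482192]
220 None None 
224 318 319 [0.5082, -0.1965, 0.2103]
228 316 321 [0.5075, -0.1965, 0.2205]
232 315 322 [0.5078, -0.1965, 0.2336]
236 315 322 [0.5078, -0.1965, 0.2449]
240 315 322 [0.5075, -0.1966, 0.2544]
244 315 322 [0.5077, -0.1966, 0.2649]
248 315 323 [0.5078, -0.1969, 0.2741]
252 314 323 [0.507, -0.1966, 0.2801]
256 314 323 [0.5078, -0.1966, 0.2905]
260 314 323 [0.5079, -0.1966, 0.2985]
264 314 323 [0.5077, -0.1966, 0.3049]
268 309 328 [0.515, -0.1962, 0.332]
in [ 0.56001969 -0.20801204] out [ 0.55758031 -0.19118796]
move [0.535 0.16  0.776] turn -0.015
```

step_arm([
  [0.13,0.05,0.1,-0.005,-1],
  [0.27,0.1,0.25,-0.01,-1],
  [0.4,0.14,0.4,-0.015,-1],
  [0.535,0.166,0.55,-0.015,-1],
  [0.535,0.166,0.7,-0.015,-1],
  [0.535,0.166,0.85,-0.015,-1],
  [0.535,0.166,0.85,-0.015,-1],
  [0.535,0.166,0.85,-0.015,-1],
])

```text
time_s: 12.45
tcp_pos: [0.5599, -0.2087, 0.292]
orientation: [-180.0, 0.1, 8.3]
force: [-0.3, -0.2, 0.0]
grip_width: 0.31
grasp_force: 45.0
```

```bash
python3 - <<'E'
from h import *
c=ctrl.capture("wrist"); st(); save(c,"w3.png",(240,120,400,240),4)
go([.5600,-.2086,.2265],8.25)
d=c["z_map"]
t=np.array(ctrl.state()["tcp_pos"])
for v in range(200,262,6):
    r=np.nonzero((d[v,290:350]>.2)&(d[v,290:350]<.36))[0]+290
    if len(r): print(v,r.min(),r.max(),world(c,r.mean(),v).round(4))
E
```

```text
{'time_s': 12.5, 'joints': [-4.9233, 17.6352, 1.3426, 0.0419, -73.6647, 103.168], 'tcp_pos': [0.5604, -0.2089, 0.2933], 'orientation': [179.9511, -0.0324, 8.2565], 'force': [0.1876, 0.1348, -1.456], 'grip_width': 0.3113, 'grasp_force': 44.9954}
move [-0.004 -0.004  0.668] turn 0.0
224 318 319 [ 0.5626 -0.2079  0.1251]
230 315 322 [ 0.5619 -0.208   0.1413]
236 315 322 [ 0.562  -0.208   0.1587]
242 315 322 [ 0.5624 -0.2079  0.1756]
248 315 323 [ 0.5619 -0.2084  0.1874]
254 314 323 [ 0.5621 -0.208   0.2005]
260 314 323 [ 0.5622 -0.208   0.2123]
```

View pics/w3.png

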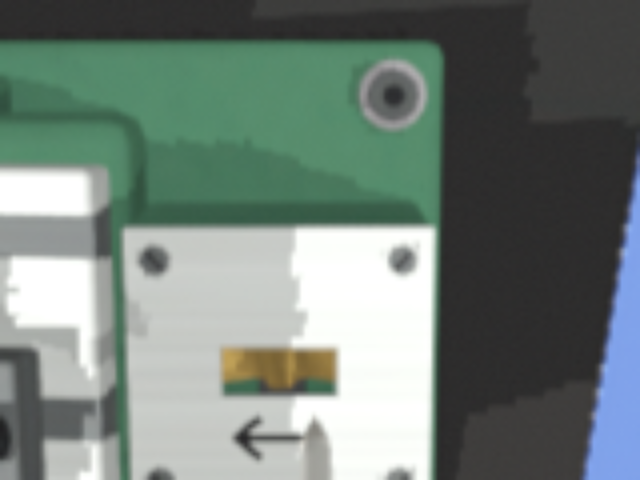

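step_arm([
  [0,0,0.12,0,-1],
  [0,0,0.24,0,-1],
  [0,0,0.36,0,-1],
  [0,0,0.46,0,-1],
  [0,0,0.55,0,-1],
  [0,0,0.62,0,-1],
  [0,0,0.665,0,-1],
  [0,0,0.665,0,-1],
])

```text
time_s: 13.17
tcp_pos: [0.5597, -0.2085, 0.2252]
orientation: [-180.0, 0.1, 8.2]
force: [-0.0, 0.0, -2.3]
grip_width: 0.312
grasp_force: 45.0
```

```bash
cat >> h.py <<'E'
yw=np.radians(8.25); ex=np.array([np.cos(yw),np.sin(yw)]); ey=np.array([-np.sin(yw),np.cos(yw)]); O=np.array([.5436,-.0945]); S=np.array([.5588,-.1996])
def tilt(cam):
    c=ctrl.capture(cam); z=c["z_map"]; v,u=np.mgrid[0:480,0:640]
    p=(np.linalg.inv(c["intrinsics"])@np.stack([u.ravel(),v.ravel(),np.ones(u.size)]))*z.ravel()
    w=(c["R"].T@(p-c["t"][:,None])).T[z.ravel()>0]
    X=(w[:,:2]-O)@ex; Y=(w[:,:2]-O)@ey; Z=w[:,2]
    best=None
    for a in np.radians(np.arange(-2,20,.25)):
        yy=Y*np.cos(a)-(Z-.085)*np.sin(a); zz=(Z-.085)*np.cos(a)+Y*np.sin(a)
        m=(abs(X)<.048)&(abs(yy)<.073)
        n=(m&(abs(zz-.019)<.0012)).sum()+(m&(abs(zz-.059)<.0012)).sum()
        if best is None or n>best[0]: best=(n,np.degrees(a))
    return best
E
python3 - <<'E'
from h import *
st()
for n in ("wrist","scene","side"): print(n,tilt(n))
E
```

```text
{'time_s': 13.1667, 'joints': [-4.9197, 20.0694, -4.9679, -0.0073, -65.0496, 103.1705], 'tcp_pos': [0.5597, -0.2085, 0.2252], 'orientation': [-179.9738, 0.0831, 8.2477], 'force': [-0.0022, 0.0493, -2.2889], 'grip_width': 0.3117, 'grasp_force': 44.9954}
wrist (np.int64(12255), np.float64(9.75))
scene (np.int64(322), np.float64(11.75))
side (np.int64(361), np.float64(9.75))
```

step_arm([
  [0,-0.025,0,0,-1],
  [0,-0.05,0,0,-1],
  [0,-0.075,0,0,-1],
  [0,-0.1,0,0,-1],
  [0,-0.125,0,0,-1],
  [0,-0.15,0,0,-1],
  [0,-0.17,0,0,-1],
  [0,-0.17,0,0,-1],
])

```text
time_s: 13.98
tcp_pos: [0.5574, -0.191, 0.226]
orientation: [-180.0, 0.0, 8.3]
force: [1.0, -0.0, -1.9]
grip_width: 0.309
grasp_force: 45.0
```

```bash
python3 - <<'E'
from h import *
s=st(); print("slot y",(np.array(s["tcp_pos"])[:2]-S)@ey)
for n in ("wrist","side"): print(n,tilt(n))
E
```

```text
{'time_s': 13.9833, 'joints': [-3.1961, 19.2376, -6.0858, -0.0481, -64.7007, 101.493], 'tcp_pos': [0.5574, -0.191, 0.226], 'orientation': [-179.9526, 0.015, 8.2763], 'force': [0.99, -0.0022, -1.8761], 'grip_width': 0.3091, 'grasp_force': 44.9951}
slot y 0.00874815992692068
wrist (np.int64(11699), np.float64(12.25))
side (np.int64(352), np.float64(12.75))
```

step_arm([
  [0,0,-0.1,0,-1],
  [0,0,-0.2,0,-1],
  [0,0,-0.28,0,-1],
  [0,0,-0.28,0,-1],
  [0,0.06,-0.28,0,-1],
  [0,0.12,-0.28,0,-1],
  [0,0.172,-0.28,0,-1],
  [0,0.172,-0.28,0,-1],
])

```text
time_s: 14.75
tcp_pos: [0.56, -0.2099, 0.2534]
orientation: [-180.0, 0.1, 8.2]
force: [-0.1, 1.0, -1.0]
grip_width: 0.311
grasp_force: 45.0
```

```bash
python3 - <<'E'
from h import *
st()
for n in ("wrist","side"): print(n,tilt(n))
go([.5599,-.2086,.2265],8.25)
E
```

```text
{'time_s': 14.75, 'joints': [-5.0492, 18.9972, -2.4077, 0.0076, -68.6608, 103.2217], 'tcp_pos': [0.56, -0.2099, 0.2534], 'orientation': [-179.9919, 0.0655, 8.1753], 'force': [-0.0842, 0.9616, -1.0303], 'grip_width': 0.3115, 'grasp_force': 44.995}
wrist (np.int64(11058), np.float64(12.25))
side (np.int64(362), np.float64(12.5))
move [ 0.001 -0.006  0.269] turn -0.0003
```

step_arm([
  [0,-0.005,0.07,0,-1],
  [0,-0.005,0.14,0,-1],
  [0,-0.005,0.21,0,-1],
  [0,-0.005,0.27,0,-1],
  [0,-0.005,0.27,0,-1],
  [0,-0.025,0.27,0,-1],
  [0,-0.05,0.27,0,-1],
  [0,-0.075,0.27,0,-1],
])

```text
time_s: 15.52
tcp_pos: [0.5593, -0.2018, 0.2275]
orientation: [179.9, -0.0, 8.3]
force: [0.8, -3.1, -3.5]
grip_width: 0.307
grasp_force: 45.0
```

step_arm([
  [0,-0.025,0,0,-1],
  [0,-0.05,0,0,-1],
  [0,-0.075,0,0,-1],
  [0,-0.1,0,0,-1],
  [0,-0.105,0,0,-1],
  [0,-0.105,0,0,-1],
  [0,-0.105,0,0,-1],
  [0,-0.105,0,0,-1],
])

```text
time_s: 16.18
tcp_pos: [0.5575, -0.1909, 0.2271]
orientation: [-180.0, 0.0, 8.2]
force: [-0.8, -0.1, -2.2]
grip_width: 0.308
grasp_force: 45.0
```

```bash
python3 - <<'E'
from h import *
s=st(); print("slot y",(np.array(s["tcp_pos"])[:2]-S)@ey)
for n in ("wrist","side"): print(n,tilt(n))
c=ctrl.capture("scene");
E
```

```text
{'time_s': 16.1833, 'joints': [-3.1739, 19.1818, -6.0191, -0.0058, -64.8012, 101.426], 'tcp_pos': [0.5575, -0.1909, 0.2271], 'orientation': [-179.9945, 0.001, 8.2497], 'force': [-0.753, -0.104, -2.1523], 'grip_width': 0.3079, 'grasp_force': 44.9951}
slot y 0.008758297841857327
wrist (np.int64(11205), np.float64(14.750000000000002))
side (np.int64(352), np.float64(16.0))
```

step_arm([
  [0,0,-0.1,0,-1],
  [0,0,-0.22,0,-1],
  [0,0,-0.36,0,-1],
  [0,0,-0.5,0,-1],
  [0,0,-0.65,0,-1],
  [0,0,-0.8,0,-1],
  [0,0,-1.0,0,-1],
  [0,0,-1.0,0,-1],
])

```text
time_s: 17.0
tcp_pos: [0.5592, -0.1918, 0.3325]
orientation: [179.8, -0.5, 8.3]
force: [1.2, 0.4, 0.2]
grip_width: 0.306
grasp_force: 45.0
```

step_arm([
  [0,0,-0.2,0,-1],
  [0,0,-0.4,0,-1],
  [0,-0.1,-0.5,0,-1],
  [0.04,-0.25,-0.5,0,-1],
  [0.08,-0.4,-0.5,0,-1],
  [0.12,-0.6,-0.5,0,-1],
  [0.16,-0.8,-0.5,0,-1],
  [0.16,-0.9,-0.5,0,-1],
])

```text
time_s: 17.67
tcp_pos: [0.5603, -0.0972, 0.3764]
orientation: [-179.9, 0.0, 8.3]
force: [-0.4, -0.6, -1.3]
grip_width: 0.308
grasp_force: 45.0
```

step_arm([
  [0.02,-0.15,0,0,-1],
  [0.05,-0.3,0,0,-1],
  [0.08,-0.45,0,0,-1],
  [0.11,-0.6,0,0,-1],
  [0.13,-0.75,0,0,-1],
  [0.16,-0.9,0,0,-1],
  [0.17,-1.0,0,0,-1],
  [0.17,-1.0,0,0,-1],
])

```text
time_s: 18.33
tcp_pos: [0.5626, 0.0034, 0.3767]
orientation: [-180.0, 0.0, 8.4]
force: [-0.3, -0.1, -0.7]
grip_width: 0.308
grasp_force: 45.0
```

step_arm([
  [0.02,-0.15,0,0,-1],
  [0.05,-0.3,0,0,-1],
  [0.08,-0.45,0,0,-1],
  [0.11,-0.6,0,0,-1],
  [0.13,-0.75,0,0,-1],
  [0.16,-0.9,0,0,-1],
  [0.17,-1.0,0,0,-1],
  [0.17,-1.0,0,0,-1],
])

```text
time_s: 19.0
tcp_pos: [0.5654, 0.1046, 0.3767]
orientation: [-180.0, 0.0, 8.3]
force: [-0.3, 0.4, -1.4]
grip_width: 0.313
grasp_force: 45.0
```

step_arm([
  [0.02,-0.15,0,0,-1],
  [0.05,-0.3,0,0,-1],
  [0.08,-0.45,0,0,-1],
  [0.11,-0.6,0,0,-1],
  [0.13,-0.75,0,0,-1],
  [0.16,-0.9,0,0,-1],
  [0.17,-1.0,0,0,-1],
  [0.17,-1.0,0,0,-1],
])

```text
time_s: 19.67
tcp_pos: [0.5678, 0.207, 0.3764]
orientation: [-180.0, 0.0, 8.4]
force: [1.0, 0.2, -1.3]
grip_width: 0.312
grasp_force: 45.0
```

step_arm([
  [0.02,-0.1,0,0,-1],
  [0.04,-0.2,0,0,-1],
  [0.06,-0.32,0,-0.005,-1],
  [0.08,-0.44,0,-0.01,-1],
  [0.1,-0.56,0,-0.01,-1],
  [0.13,-0.7,0,-0.01,-1],
  [0.13,-0.7,0,-0.01,-1],
  [0.13,-0.7,0,-0.01,-1],
])

```text
time_s: 20.33
tcp_pos: [0.5706, 0.277, 0.3764]
orientation: [180.0, 0.1, 10.1]
force: [-0.0, -0.2, -1.9]
grip_width: 0.309
grasp_force: 45.0
```

```bash
python3 - <<'E'
from h import *
c=ctrl.capture("wrist"); s=st(); save(c,"w4.png"); print(tilt("side"))
go([.5707,.2754,.282],10.05)
d=c["z_map"]
for v in range(220,268,8):
    r=np.nonzero((d[v,290:350]>.2)&(d[v,290:350]<.36))[0]+290
    if len(r): print(v,r.min(),r.max(),world(c,r.mean(),v).round(4))
print("tip exp",px(c,np.array(s["tcp_pos"])-[0,0,.17]),"hole exp",px(c,[.5702,.2752,.122]))
E
```

```text
{'time_s': 20.3833, 'joints': [40.4413, 19.9613, 16.2365, 0.009, -86.317, 59.6476], 'tcp_pos': [0.5706, 0.2763, 0.3767], 'orientation': [179.9711, 0.0316, 10.0894], 'force': [0.0374, -0.0212, -0.4631], 'grip_width': 0.3123, 'grasp_force': 44.9953}
(np.int64(351), np.float64(14.999999999999998))
move [-0.     0.004  0.95 ] turn 0.0001
228 316 321 [0.5728 0.2777 0.2196]
236 315 322 [0.5728 0.2777 0.2429]
244 315 323 [0.5734 0.2774 0.2649]
252 314 323 [0.5731 0.2777 0.2817]
260 314 323 [0.573  0.2777 0.2967]
tip exp [319.7099566  226.97519007] hole exp [320.55552468 207.18304868]
```

View pics/w4.png

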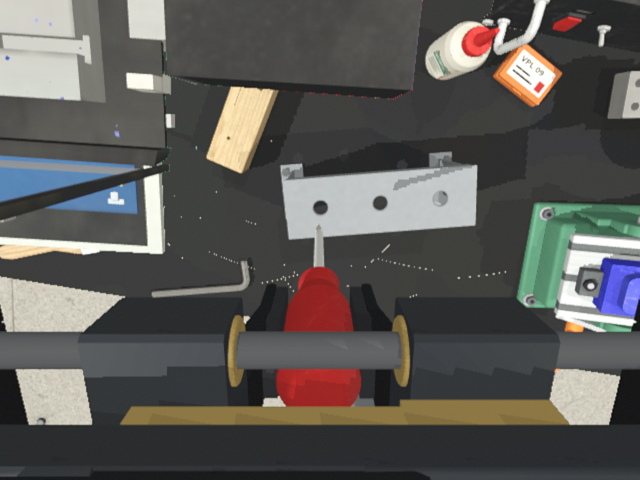

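The wrist picture shows the source hole at (320,207), exactly where predicted, with the blade tip at (319,227) hanging above it. Descending.

step_arm([
  [0,0.007,0.1,0,-1],
  [0,0.007,0.25,0,-1],
  [0,0.007,0.4,0,-1],
  [0,0.007,0.55,0,-1],
  [0,0.007,0.7,0,-1],
  [0,0.007,0.85,0,-1],
  [0,0.007,0.95,0,-1],
  [0,0.007,0.95,0,-1],
])

```text
time_s: 21.1
tcp_pos: [0.5696, 0.2739, 0.2789]
orientation: [179.9, 0.3, 10.0]
force: [-0.3, -1.1, -1.4]
grip_width: 0.311
grasp_force: 45.0
```

```bash
python3 - <<'E'
from h import *
st(); go([.5707,.2754,.1785],10.05)
E
```

```text
{'time_s': 21.1, 'joints': [40.3014, 21.673, 5.2747, -0.0633, -73.9297, 59.7172], 'tcp_pos': [0.5696, 0.2739, 0.2789], 'orientation': [179.8871, 0.3139, 10.0006], 'force': [-0.2519, -1.0839, -1.4218], 'grip_width': 0.3111, 'grasp_force': 44.9953}
move [ 0.019 -0.015  1.003] turn -0.0003
```

step_arm([
  [0.005,-0.01,0.15,0,-1],
  [0.005,-0.01,0.3,0,-1],
  [0.005,-0.01,0.45,0,-1],
  [0.005,-0.01,0.6,0,-1],
  [0.005,-0.01,0.75,0,-1],
  [0.005,-0.01,0.88,0,-1],
  [0.005,-0.01,0.98,0,-1],
  [0.005,-0.01,0.98,0,-1],
])

```text
time_s: 21.77
tcp_pos: [0.5703, 0.2755, 0.1821]
orientation: [179.9, 0.2, 10.0]
force: [-0.9, -0.6, -0.7]
grip_width: 0.307
grasp_force: 45.0
```

```bash
python3 - <<'E'
from h import *
st(); go([.5707,.2754,.1778],10.05)
E
```

```text
{'time_s': 21.7667, 'joints': [40.379, 25.4883, -2.946, -0.0341, -61.7752, 59.658], 'tcp_pos': [0.5703, 0.2755, 0.1821], 'orientation': [179.9201, 0.196, 10.0207], 'force': [-0.9217, -0.5777, -0.7328], 'grip_width': 0.3074, 'grasp_force': 44.9953}
move [0.004 0.001 0.043] turn -0.0002
```

Lower the last bit, then open and retreat straight up.

step_arm([
  [0,0,0.015,0,-1],
  [0,0,0.03,0,-1],
  [0,0,0.03,0,-1],
  [0,0,0.03,0,-1],
  [0,0,0.03,0,-1],
  [0,0,0.03,0,-0.1],
  [0,0,0.03,0,0.1],
  [0,0,0.03,0,0.3],
])

```text
time_s: 22.43
tcp_pos: [0.5714, 0.2763, 0.1816]
orientation: [-180.0, -0.1, 10.1]
force: [-0.1, -0.9, -0.1]
grip_width: 0.456
grasp_force: 0.0
```

step_arm([
  [0,0,0,0,0.6],
  [0,0,0,0,1],
  [0,0,0,0,1],
  [0,0,0,0,1],
  [0,0,0,0,1],
  [0,0,0,0,1],
  [0,0,0,0,1],
  [0,0,0,0,1],
])

```text
time_s: 23.1
tcp_pos: [0.5711, 0.2761, 0.181]
orientation: [180.0, 0.0, 10.1]
force: [-0.6, -0.1, 0.2]
grip_width: 0.978
grasp_force: 0.0
```

step_arm([
  [0,0,-0.1,0,1],
  [0,0,-0.2,0,1],
  [0,0,-0.35,0,1],
  [0,0,-0.5,0,1],
  [0,0,-0.65,0,1],
  [0,0,-0.8,0,1],
  [0,0,-1.0,0,1],
  [0,0,-1.0,0,1],
])

```text
time_s: 23.77
tcp_pos: [0.5732, 0.277, 0.2874]
orientation: [-179.8, -0.6, 10.1]
force: [1.3, 0.2, 1.3]
grip_width: 0.999
grasp_force: 0.0
```

```bash
python3 - <<'E'
from h import *
s=st()
for n in ("wrist","scene","side"):
    c=ctrl.capture(n)
    for t in ("handle_top","screwdriver","lever_tip"):
        r=(ctrl.spot_in if t=="screwdriver" else ctrl.spot_point)(t,n)
        if r: print(n,t,np.round(r[0]["point"],4),round(r[0]["confidence"],2))
    if n=="wrist":
        f=c["frame"].astype(int); m=(f[:,:,0]>120)&(f[:,:,1]<90)&(f[:,:,2]<90)
        w=np.array([world(c,u,v) for v,u in zip(*np.nonzero(m))]); w=w[np.linalg.norm(w[:,:2]-[.57,.275],axis=1)<.03]; w=w[w[:,2]>.205]
        print(len(w),w.mean(0) if len(w) else "")
print(tilt("side"))
E
```

```text
{'time_s': 23.7667, 'joints': [40.3923, 21.4163, 6.0171, 0.143, -74.0079, 59.6601], 'tcp_pos': [0.5732, 0.277, 0.2874], 'orientation': [-179.8195, -0.5813, 10.0902], 'force': [1.3002, 0.1774, 1.3276], 'grip_width': 0.9991, 'grasp_force': 0.0}
wrist handle_top [0.5713 0.2737 0.2185] 0.67
wrist screwdriver [0.5738 0.2805 0.214 ] 0.75
wrist lever_tip [ 0.7474  0.0574 -0.006 ] 0.47
1684 [0.57310169 0.27716166 0.21421606]
scene handle_top [0.5733 0.2752 0.2215] 0.63
scene screwdriver [0.5613 0.2641 0.1823] 0.55
scene lever_tip [ 0.4225 -0.0457  0.0887] 0.6
side handle_top [0.57   0.2771 0.2174] 0.56
side screwdriver [0.57   0.2841 0.1864] 0.94
side lever_tip [ 0.423  -0.0419  0.0822] 0.57
(np.int64(340), np.float64(14.999999999999998))
```

step_arm([
  [-0.1,0.15,0,0,-1],
  [-0.2,0.3,0,0,-1],
  [-0.3,0.45,0,0,-1],
  [-0.4,0.6,0,0,-1],
  [-0.5,0.75,0,0,-1],
  [-0.6,0.9,0,0,-1],
  [-0.69,0.98,0,0,-1],
  [-0.69,0.98,0,0,-1],
])

```text
time_s: 25.08
tcp_pos: [0.5191, 0.166, 0.2816]
orientation: [-180.0, 0.0, 10.0]
force: [0.9, -0.3, -0.0]
grip_width: 0.48
grasp_force: 0.0
```

step_arm([
  [-0.1,0.15,0,0,-1],
  [-0.2,0.3,0,0,-1],
  [-0.3,0.45,0,0.005,-1],
  [-0.4,0.6,0,0.01,-1],
  [-0.5,0.75,0,0.01,-1],
  [-0.6,0.9,0,0.01,-1],
  [-0.69,0.98,0,0.01,-1],
  [-0.69,0.98,0,0.01,-1],
])

```text
time_s: 25.75
tcp_pos: [0.4679, 0.057, 0.2814]
orientation: [-180.0, 0.0, 8.1]
force: [0.7, -0.3, -0.0]
grip_width: 0.008
grasp_force: 0.0
```

```bash
python3 - <<'E'
from h import *
s=st(); c=ctrl.capture("wrist"); save(c,"w5.png")
for t in ("lever_tip","tilt_fixture"):
    for r in ctrl.spot_point(t,"wrist")[:1]: p=np.array(r["point"]); print(t,p.round(4),r["confidence"],"fix",((p[:2]-O)@ex).round(4),((p[:2]-O)@ey).round(4),px(c,p))
r=ctrl.trace("clamp_lever","wrist")
if r:
    v,u=np.nonzero(r[0]["pixels"]); w=np.array([world(c,a,b) for a,b in zip(u,v)])
    q=np.c_[(w[:,:2]-O)@ex,(w[:,:2]-O)@ey,w[:,2]]
    print(r[0]["confidence"],len(q),q.min(0),q.max(0)); 
    for y in np.arange(.02,.09,.01):
        k=q[abs(q[:,1]-y)<.005]
        if len(k): print(y.round(3),np.median(k,0).round(4),k.max(0).round(4))
print(tilt("wrist"))
P=O-.115*ex+.062*ey; print(P); go([*P,.139],8.25)
E
```

```text
{'time_s': 25.75, 'joints': [26.7564, 5.1783, -16.2845, -0.0116, -68.5377, 71.3851], 'tcp_pos': [0.4679, 0.057, 0.2814], 'orientation': [-179.9899, 0.0039, 8.1373], 'force': [0.6538, -0.3297, -0.035], 'grip_width': 0.0076, 'grasp_force': 0.0}
lever_tip [ 0.4177 -0.0444  0.0839] 0.97 fix -0.1174 0.0676 [421.89013684 288.2145749 ]
tilt_fixture [ 0.5392 -0.0962  0.0027] 0.59 fix -0.0046 -0.0011 [477.17380967 154.97604465]
0.61 1193 [-0.13778918 -0.00648368 -0.00214864] [0.02410934 0.16070425 0.42388335]
0.02 [-0.087   0.0204  0.0455] [-0.0772  0.0249  0.0508]
0.03 [-0.0912  0.0286  0.0467] [-0.0727  0.0348  0.0601]
0.04 [-0.0995  0.0398  0.061 ] [-0.0933  0.045   0.0693]
0.05 [-0.1039  0.05    0.071 ] [-0.0983  0.0549  0.0789]
0.06 [-0.1082  0.0602  0.0828] [-0.1029  0.065   0.0906]
0.07 [-0.112   0.0698  0.089 ] [-0.1058  0.0748  0.0929]
0.08 [-0.115   0.0753  0.0854] [-0.1117  0.076   0.0883]
(np.int64(10596), np.float64(14.999999999999998))
[ 0.42089355 -0.04964327]
move [-0.641  1.009  1.42 ] turn 0.0001
```

View pics/w5.png

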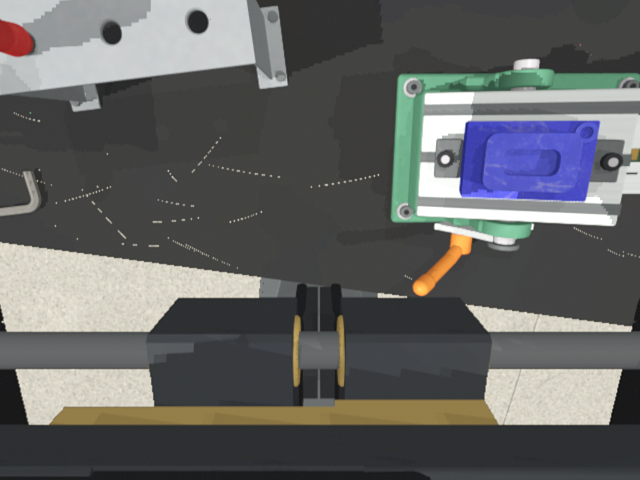

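The wrist picture shows the closed fingers and the orange lever's end at (421,288), matching the computed slack position. Moving above it.

step_arm([
  [-0.1,0.15,0.1,0,-1],
  [-0.2,0.3,0.2,0,-1],
  [-0.3,0.45,0.35,0,-1],
  [-0.4,0.6,0.5,0,-1],
  [-0.5,0.75,0.65,0,-1],
  [-0.6,0.9,0.8,0,-1],
  [-0.61,1.0,1.0,0,-1],
  [-0.61,1.0,1.0,0,-1],
])

```text
time_s: 26.67
tcp_pos: [0.4209, -0.0497, 0.1778]
orientation: [-180.0, 0.4, 8.1]
force: [0.1, 0.2, -0.3]
grip_width: 0.004
grasp_force: 0.0
```

```bash
python3 - <<'E'
from h import *
s=st()
for Y,z in ((.062,.117),(.078,.0670)): P=O-.112*ex+Y*ey; go([*P,z],8.25)
E
```

```text
{'time_s': 26.6667, 'joints': [15.363, 6.1406, -31.3663, -0.0806, -52.9283, 82.8154], 'tcp_pos': [0.4209, -0.0497, 0.1778], 'orientation': [-179.991, 0.4398, 8.1296], 'force': [0.1415, 0.1569, -0.3163], 'grip_width': 0.0041, 'grasp_force': 0.0}
move [ 0.034 -0.001  0.608] turn -0.0007
move [ 0.038 -0.161  1.108] turn -0.0007
```

step_arm([
  [0.02,0,0.1,0,-1],
  [0.02,0,0.2,0,-1],
  [0.02,0,0.3,0,-1],
  [0.02,0,0.4,0,-1],
  [0.02,0,0.5,0,-1],
  [0.02,0,0.58,0,-1],
  [0.02,-0.01,0.65,0,-1],
  [0.02,-0.03,0.7,0,-1],
])

```text
time_s: 27.33
tcp_pos: [0.4253, -0.0449, 0.1107]
orientation: [180.0, 0.0, 8.3]
force: [-5.1, 6.9, 11.5]
grip_width: 0.011
grasp_force: 6.1
```

step_arm([
  [0,-0.02,0.05,0,-1],
  [0,-0.04,0.1,0,-1],
  [0,-0.06,0.16,0,-1],
  [0,-0.08,0.22,0,-1],
  [0,-0.1,0.28,0,-1],
  [0,-0.12,0.34,0,-1],
  [0,-0.13,0.39,0,-1],
  [0,-0.13,0.39,0,-1],
])

```text
time_s: 28.0
tcp_pos: [0.4232, -0.0323, 0.0714]
orientation: [180.0, 0.0, 8.3]
force: [2.3, 0.5, 1.2]
grip_width: 0.006
grasp_force: 0.5
```

```bash
python3 - <<'E'
from h import *
s=st()
P=O-.112*ex+.078*ey; go([*P,.067],8.25)
for n in ("wrist","side","scene"):
    c=ctrl.capture(n)
    for r in ctrl.spot_point("lever_tip",n)[:1]: p=np.array(r["point"]); print(n,p.round(4),r["confidence"],"fix",((p[:2]-O)@ey).round(4))
E
```

```text
{'time_s': 28.0, 'joints': [17.7548, 15.6007, -39.4861, 0.0118, -34.9471, 80.5196], 'tcp_pos': [0.4232, -0.0323, 0.0714], 'orientation': [179.9877, 0.0324, 8.2841], 'force': [2.2936, 0.4573, 1.2142], 'grip_width': 0.0062, 'grasp_force': 0.5074}
move [-0.018  0.008  0.044] turn 0.0002
side [ 0.4168 -0.0245  0.0409] 0.59 fix 0.0875
scene [ 0.4198  0.4186 -0.0006] 0.41 fix 0.5256
```

step_arm([
  [0,0,0.02,0,-1],
  [0,0,0.04,0,-1],
  [0,0,0.05,0,-1],
  [0,0,0.06,0,-1],
  [0,0,0.06,0,-1],
  [0,0,0.06,0,-1],
  [0,0,0.06,0,-1],
  [0,0,0.06,0,-1],
])

```text
time_s: 28.97
tcp_pos: [0.4228, -0.0326, 0.0679]
orientation: [180.0, 0.0, 8.3]
force: [-7.2, 4.0, 22.0]
grip_width: 0.009
grasp_force: 10.8
```

```bash
python3 - <<'E'
from h import *
s=st(); print(tilt("side"))
E
```

```text
{'time_s': 28.9667, 'joints': [17.7429, 15.9464, -39.7568, 0.031, -34.3334, 80.5304], 'tcp_pos': [0.4228, -0.0326, 0.0679], 'orientation': [179.9767, 0.0332, 8.299], 'force': [-7.1754, 3.9511, 22.0001], 'grip_width': 0.0088, 'grasp_force': 10.7792}
(np.int64(367), np.float64(15.25))
```

Hard stop felt at 22 N (lever down). Retreat up and check.

step_arm([
  [0,0,-0.1,0,-1],
  [0,0,-0.25,0,-1],
  [0,0,-0.4,0,-1],
  [0,0,-0.55,0,-1],
  [0,0,-0.7,0,-1],
  [0,0,-0.85,0,-1],
  [0,0,-1.0,0,-1],
  [0,0,-1.0,0,-1],
])

```text
time_s: 29.68
tcp_pos: [0.4248, -0.0323, 0.1685]
orientation: [-180.0, -0.3, 8.3]
force: [0.7, 0.7, 0.1]
grip_width: 0.004
grasp_force: 0.0
```

step_arm([
  [0,-0.15,-0.2,0,-1],
  [0,-0.3,-0.4,0,-1],
  [0,-0.45,-0.6,0,-1],
  [0,-0.6,-0.8,0,-1],
  [0,-0.75,-1.0,0,-1],
  [0,-0.9,-1.0,0,-1],
  [0,-0.9,-1.0,0,-1],
  [0,-0.9,-1.0,0,-1],
])

```text
time_s: 30.35
tcp_pos: [0.4096, 0.0567, 0.2651]
orientation: [180.0, 0.1, 8.3]
force: [-0.4, 0.6, 0.5]
grip_width: 0.005
grasp_force: 0.0
```

```bash
python3 - <<'E'
from h import *
s=st()
for n in ("wrist","side","scene"):
    c=ctrl.capture(n)
    if n=="wrist": save(c,"w6.png")
    for t in ("lever_tip","handle_top"):
      for r in ctrl.spot_point(t,n)[:1]: p=np.array(r["point"]); print(n,t,p.round(4),round(r["confidence"],2),"fixY",((p[:2]-O)@ey).round(4))
    print(tilt(n))
c=ctrl.capture("wrist"); r=ctrl.trace("clamp_lever","wrist")
v,u=np.nonzero(r[0]["pixels"]); w=np.array([world(c,a,b) for a,b in zip(u,v)]); q=np.c_[(w[:,:2]-O)@ex,(w[:,:2]-O)@ey,w[:,2]]
for y in np.arange(.03,.11,.01):
    k=q[abs(q[:,1]-y)<.005]
    if len(k): print(y.round(3),np.median(k,0).round(4))
E
```

```text
{'time_s': 30.35, 'joints': [30.5911, -0.286, -24.4805, -0.0299, -65.9005, 67.7443], 'tcp_pos': [0.4096, 0.0567, 0.2651], 'orientation': [179.9893, 0.0982, 8.3231], 'force': [-0.4387, 0.5921, 0.5405], 'grip_width': 0.0049, 'grasp_force': 0.0}
wrist lever_tip [ 0.4137 -0.025   0.0409] 0.65 fixY 0.0874
(np.int64(11505), np.float64(15.75))
side lever_tip [ 0.414  -0.024   0.0402] 0.46 fixY 0.0884
side handle_top [0.5687 0.2748 0.2169] 0.93 fixY 0.3619
(np.int64(372), np.float64(14.999999999999998))
scene lever_tip [ 0.4163 -0.0256  0.044 ] 0.74 fixY 0.0865
(np.int64(282), np.float64(16.75))
0.03 [-0.0899  0.0284  0.0418]
0.04 [-0.098   0.04    0.0428]
0.05 [-0.1017  0.0498  0.0438]
0.06 [-0.1052  0.06    0.0447]
0.07 [-0.1086  0.0702  0.0457]
0.08 [-0.1119  0.0806  0.0477]
0.09 [-0.1143  0.0897  0.0475]
0.1 [-0.1154  0.0952  0.0431]
```

View pics/w6.png

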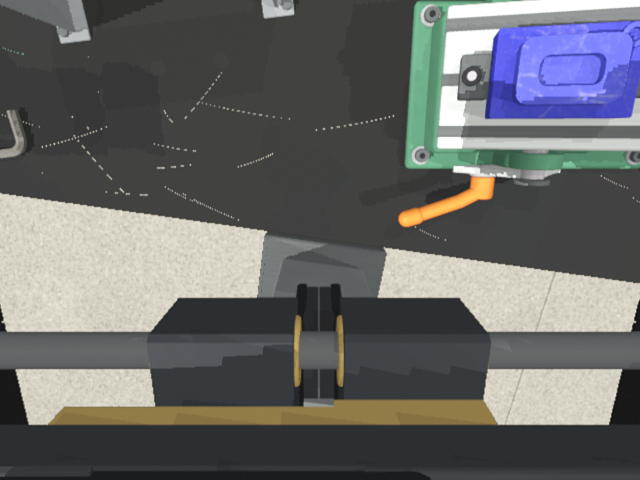

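The wrist picture shows the lever lying down with its end at (405,218), about 5° above level, and the fingers clear of everything.

```bash
python3 -c "
from h import *
print(ctrl.finish_job())"
```

```text
the job is handed in; nothing more can be done
None
```

I handed the job in; the station gave no verdict. By my depth measurements the table is at about 15° (two teeth advanced), the screwdriver stands in its rack hole, and the clamp lever is fully down at about 5° above level. I judged the tilt from the plate's slope and never viewed the red line at the pointer directly.

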